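# Reassemble a sink strainer trap and hold its cover over the screw holes

### The job

Put the sink strainer trap back together: first seat the larger fine-holed bucket in the steel trap body, then the smaller coarse-holed basket inside that bucket with its tube over the bucket's post, each fully home and let go. Then pick up the cover plate and finish while holding it, still and level, about a finger's width above the trap's flange with each of its four holes over a threaded hole (either way round), so that I can slip in the gasket and start the screws; do not set it down or let go of it. Leave the sauce cup, timer, tongs and peeler where they are.

Things in the scene. Friction and masses are not known exactly. Their poses are not given: they have to be found in the camera images.
- trap: Stainless trap body, fixed: round pot on four feet, pipe stubs at +-y, rectangular flange 132 (x) x 164 (y) mm on top. Origin on the bench under the centre, z up. Flange top at z = 112 mm. Bore 112 mm wide, open on top; inside, four lugs (tops at z = 72, 93 mm between opposite ones) carry the bucket's rim: seated, the bucket's origin is at z = 16 mm. Threaded 8 mm holes at x = +-52, y = +-68 mm.
- trap_seat (a point): Centre of the flange's top face, 112 mm above the bench; same axes as the trap body.
- bucket: Fine-holed stainless bucket, loose, 0.18 kg. Origin: centre of its underside. Rim top at z = 60 mm; wall 76 mm wide at the foot, 86 mm under the rim; flat rim 104 mm wide, 4 mm thick, mouth 80 mm. A round upright post in its centre, 11 mm thick, top at z = 88 mm (28 mm above the rim), is the lifting grip.
- basket: Coarse-holed stainless basket, loose, 0.13 kg. Origin: centre of its underside. Rim top at z = 44 mm; wall 64 mm wide at the foot, 73 mm under the rim; rim 96 mm wide, 4 mm thick. Central lift tube, 25 mm outside, 19 mm inside, open right through, top at z = 72 mm (28 above the rim). Nested, the tube is over the bucket's post and the rim on the bucket's rim: origin 20 mm above the bucket's.
- cover: Stainless cover plate, loose, 0.45 to 0.7 kg, flat on the bench: 132 (x) x 164 (y) x 5 mm, origin at the centre of its underside, z up. Four 18 mm holes at x = +-52, y = +-68 mm. Bar handle on top along y through the centre: 12 mm wide (x), 100 mm long, from z = 27 to 41 mm, on feet at y = +-44 mm; take it from above, fingers closing along the plate's x.
- hole_1 (a point): Centre of one 18 mm hole of the cover, at its underside; x = 52, y = 68 mm in the cover's frame.
- hole_2 (a point): Centre of one 18 mm hole of the cover, at its underside; x = -52, y = 68 mm in the cover's frame.
- hole_3 (a point): Centre of one 18 mm hole of the cover, at its underside; x = -52, y = -68 mm in the cover's frame.
- hole_4 (a point): Centre of one 18 mm hole of the cover, at its underside; x = 52, y = -68 mm in the cover's frame.
- thread_1 (a point): Centre of one threaded 8 mm hole, at the flange's top face; x = 52, y = 68 mm in the trap's frame.
- thread_2 (a point): Centre of one threaded 8 mm hole, at the flange's top face; x = -52, y = 68 mm in the trap's frame.
- thread_3 (a point): Centre of one threaded 8 mm hole, at the flange's top face; x = -52, y = -68 mm in the trap's frame.
- thread_4 (a point): Centre of one threaded 8 mm hole, at the flange's top face; x = 52, y = -68 mm in the trap's frame.
- price_scale: Counter scale fixed in the middle of the bench, origin under its centre on the bench: 455 (x) x 388 (y) mm, top of its steel platform 128 mm above the bench. Nothing is done with it; carry things over it or round it.
- sauce_dish: Bystander: small cream sauce cup, 60 mm wide, 32 mm high; origin centre of underside.
- kitchen_timer: Bystander: square cream kitchen timer, 68 x 68 x 22 mm; origin centre of underside.
- tongs: Bystander: steel tongs lying flat, 235 x 46 x 20 mm; origin centre of underside.
- peeler: Bystander: yellow-handled peeler lying flat, 150 x 40 x 14 mm; origin centre of underside.

How it is judged (in metres and radians):
On the way, in this order (a step that is already met when the one before it is completed fails the run):
1. the bucket is seated in the trap body and let go, the basket not yet in it (horizontal distance between bucket and trap below 0.006 m and z of bucket in the frame of trap between 0.012 and 0.0195 m and angle between bucket's own z axis and vertical below 0.06 rad and contact force between bucket and the fingers below 0.1 N and distance between basket and bucket above 0.06 m), for 0.2 s.
2. the basket is nested in the seated bucket and let go (horizontal distance between bucket and trap below 0.006 m and z of bucket in the frame of trap between 0.012 and 0.0195 m and angle between each of bucket, basket's own z axis and vertical below 0.06 rad and horizontal distance between basket and bucket below 0.0065 m and z of basket in the frame of bucket between 0.016 and 0.0235 m and contact force between each of bucket, basket and the fingers below 0.1 N), for 0.2 s.
At the end, for the whole second after the job is handed in: Bucket home in the trap (within 6 mm of centre, 3.5 mm of full depth), basket home in it (likewise), both upright and let go; cover held still by the fingers alone, level within 0.1 rad, its holes 4 to 35 mm above the flange, each within 5 mm sideways of a threaded hole (all of step 2 and ((horizontal distance between hole_1 and thread_1 below 0.005 m and horizontal distance between hole_2 and thread_2 below 0.005 m and horizontal distance between hole_3 and thread_3 below 0.005 m and horizontal distance between hole_4 and thread_4 below 0.005 m) or (horizontal distance between hole_1 and thread_3 below 0.005 m and horizontal distance between hole_2 and thread_4 below 0.005 m and horizontal distance between hole_3 and thread_1 below 0.005 m and horizontal distance between hole_4 and thread_2 below 0.005 m)) and z of hole_1 in the frame of trap_seat between 0.004 and 0.035 m and z of hole_2 in the frame of trap_seat between 0.004 and 0.035 m and z of hole_3 in the frame of trap_seat between 0.004 and 0.035 m and z of hole_4 in the frame of trap_seat between 0.004 and 0.035 m and angle between cover's own z axis and vertical below 0.1 rad and contact force between cover and the fingers above 1 N and contact force between cover and trap below 0.05 N and contact force between cover and bucket below 0.05 N and contact force between cover and basket below 0.05 N and linear speed of cover below 0.01 m/s and angular speed of cover below 0.1 rad/s); the arm keeps its last pose, push and grip.
It fails at once if the small sauce cup pushed more than 25 mm (distance of sauce_dish from where it was at the start of the episode above 0.025 m).
It fails at once if the kitchen timer pushed more than 25 mm (distance of kitchen_timer from where it was at the start of the episode above 0.025 m).
It fails at once if the pair of tongs pushed more than 25 mm (distance of tongs from where it was at the start of the episode above 0.025 m).
It fails at once if the peeler pushed more than 25 mm (distance of peeler from where it was at the start of the episode above 0.025 m).
It also fails if it takes over 72 s, if anything falls off the work surface, if the arm or the gripper's body presses on something with over 40 N, if the wrist force passes 120 N, or if a joint passes its speed limit or range.

### The arm

A 6-joint arm with a two-finger parallel gripper is mounted at the origin on a cart in front of the work surface, level with it; the furniture and walls round the work are solid. World frame = base frame: x ahead of the robot, y to its left, z up, the work surface at z = 0. Lengths are in m, angles in degrees, forces in N, time in s.
With the tool pointing down it reaches from about 0.3 to 0.75 m from the base axis. Payload 8.5 kg.
Tool frame: the origin (TCP) lies between the finger pads; the fingertips stand 19 mm ahead of it and the grasp point (between the pads) is the TCP (robot.tip_extent is the distance from the TCP to the fingertips, in m); z points along the fingers, y is the line along which they close (so a half turn about z gives the same grasp; the last joint's range is limited). The gripper opens to 85 mm and grips with 20 to 120 N. Pads are 22 mm wide; open, the fingers measure 114 mm over their backs; the gripper's body (76 mm by 85 mm) begins 54 mm behind the grasp point. The pads swing forward as they close: fully open they stand 13 mm farther back than shut.
Start: joints at [-83.039, 21.807, 74.336, -0, 83.858, -12.336], TCP at [0.182, -0.519, 0.25] pointing down, gripper open.
Joint ranges: [-178.18, 178.18], [-50.72, 133.34], [12.68, 142.11], [-81.47, 261.47], [9.98, 163.14], [-165.26, 165.26]. Speed limits (degrees/s): [136.94, 136.94, 180, 180, 180, 180].

### API

Orientations are given as [roll, pitch, yaw] about the fixed x, y, z axes, in that order (R = Rz(yaw) Ry(pitch) Rx(roll)).
In Python, from bench import robot gives the robot as it stands. The module is installed in compiled form; this text tells all that it offers. Calls block until the motion is done:
- robot.movep(position, orientation): joint-space move of the TCP to a pose.
- robot.move_l(position, rate=0.15, rotation=None, f_stop=None): straight line of the TCP; rotation=None keeps the orientation; rate is the mean speed in m/s. With f_stop (N) it stops when the force on the tool has changed by that much, and returns True; else False.
- robot.goto_joints(angles): joint-space move.
- robot.set_gripper(opening, force=None): finger opening in m; force is the grip in N (None keeps the last); returns when the fingers have stopped.
- robot.hold(seconds).
- robot.solve_ik(position, orientation): joint angles nearest the present ones, or None.
- robot.get_state(): the state.
- robot.capture(name): name is "side" or "top"; returns a dict with "image" (384x512x3 uint8, red, green, blue), "depth" (384x512 float32, m along the optical axis (not along the pixel's ray), 0 where there is no reading), "mtx" (3x3 intrinsics, pixels), "D" ([k1, k2, p1, p2, k3] as OpenCV has them; the pictures are not rectified), "position" and "orientation" of the camera in the world. Camera axes: x right, y down, z forward; pixel columns grow to the right and rows downward; lengths in m; the calibration is good to about 2 mm. A picture is of the moment at which its call begins.
A pose or a line that the arm cannot do raises robot.Unreachable and nothing moves.
- robot.sign_off(): hands the job in; it is judged then, once.
The state is a dict: "t": time; "qpos": joint angles; "qvel": joint speeds; "effort": joint torques, N m; "tcp_pos": TCP position; "orientation": TCP orientation; "contact_force": force on the tool from outside, world axes, zero at the start; "ft_torque": the same for the moment, N m; "finger_gap": finger opening in m; "gripper_force": force on a finger pad.
Only numpy, scipy, OpenCV 4.12 (cv2) and the standard library are available. Lean on these libraries where they do the work, as an engineer would, in place of code of your own. Each camera call takes 0.05 s, during which the arm holds its last target. There are 200 camera calls.

## Working session

There is one attempt and no reset: what is moved stays moved. The work goes in short steps, each a Python script; the robot and the scene stay as the last script left them, time stands still between calls to the robot, and variables do not carry over. Pictures are saved under pics/ and viewed, at most 10 in all, crops included, and the job is handed in when it is done.

```bash
ls; mkdir -p pics; python3 - <<'E'
from bench import robot
import cv2,numpy as np,pickle
d={}
for n in ("side","top"):
    c=robot.capture(n); d[n]=c
    cv2.imwrite(f"pics/{n}0.png",cv2.resize(c["image"][...,::-1],(768,576),interpolation=cv2.INTER_CUBIC))
    print(n,c["position"],c["orientation"],c["mtx"],c["D"],(c["depth"]>0).mean())
pickle.dump(d,open("cap0.pkl","wb"))
print(robot.get_state())
E
```

```text
pics
side [0.25825459 1.14258797 1.05167624] [-127.60614363    0.71381677 -166.22898257] [[385.85036732   0.         258.43504289]
 [  0.         385.85036732 194.6063607 ]
 [  0.           0.           1.        ]] [-0.10363085  0.          0.          0.          0.        ] 0.9952341715494791
top [ 0.40847434 -0.03560542  1.45017904] [-173.5465529    -0.33925174  -88.69843014] [[416.74119721   0.         252.49843038]
 [  0.         416.74119721 195.58899642]
 [  0.           0.           1.        ]] [-0.11440642  0.          0.          0.          0.        ] 0.9959564208984375
{'t': 0.1, 'qpos': array([-8.30383322e+01,  2.18370377e+01,  7.43792956e+01, -8.02401301e-04,
        8.38578225e+01, -1.23343641e+01]), 'qvel': array([-0.04708221, -0.03505634, -0.15793107, -0.02181981, -0.0326375 ,
        0.11255254]), 'effort': array([ 4.35052250e-03, -4.49223840e+01, -2.31653434e+01, -1.86997449e-04,
        3.67514323e-03, -1.54235238e-05]), 'tcp_pos': array([ 0.18172488, -0.51885882,  0.24978093]), 'orientation': array([-1.79927386e+02, -1.50616032e-02,  1.92961087e+01]), 'contact_force': array([ 0.17374226,  0.43291009, -0.2994949 ]), 'ft_torque': array([-0.03750752,  0.0073611 ,  0.03094785]), 'gripper_force': 0.0, 'finger_gap': 0.08561722558142902}
```

View pics/top0.png

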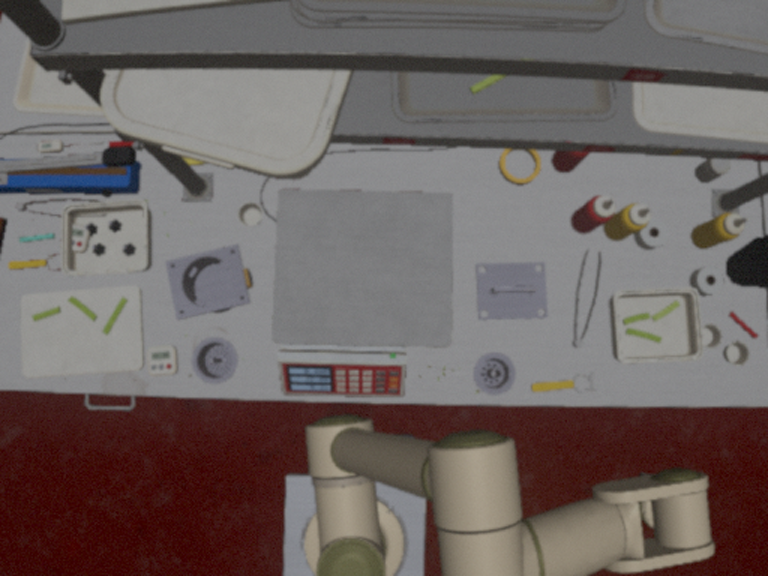

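View pics/side0.png

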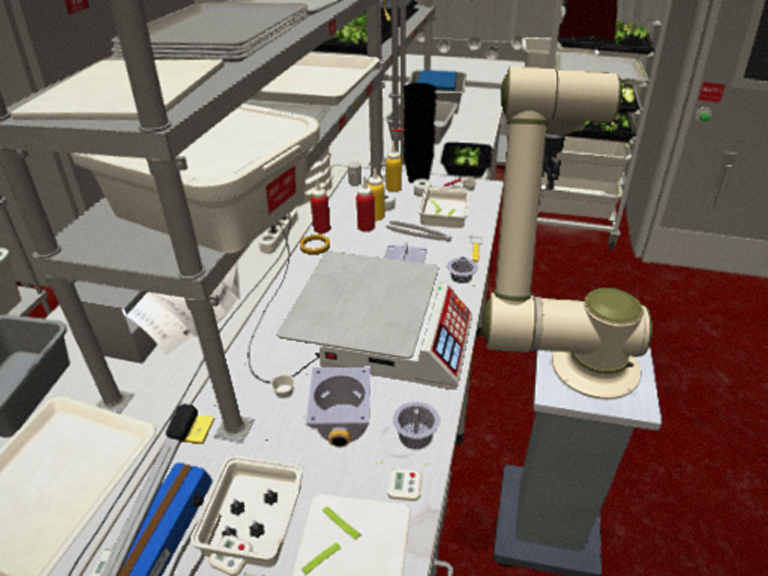

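The top view shows the trap at (208,282), the bucket at (215,360), the basket at (494,373) and the cover at (511,290), in displayed pixels. The bystanders are the sauce cup at (250,214), timer (162,360), tongs (587,298) and peeler (560,385). The side view shows the bucket, with its post, to the right of the trap; the cover and basket are behind the scale.

```bash
cat > vis.py <<'E'
import numpy as np,cv2
from scipy.spatial.transform import Rotation as Ro
def rot(c): return Ro.from_euler('xyz',c["orientation"],degrees=True).as_matrix()
def rays(c,uv):
    p=cv2.undistortPoints(np.asarray(uv,np.float64).reshape(-1,1,2),c["mtx"],c["D"]).reshape(-1,2)
    return np.c_[p,np.ones(len(p))]@rot(c).T
def onplane(c,uv,z):
    r=rays(c,uv); o=np.asarray(c["position"]); return (o+r*((z-o[2])/r[:,2])[:,None])[:,:2]
def cloud(c):
    h,w=c["depth"].shape; v,u=np.mgrid[:h,:w]
    return (np.asarray(c["position"])+rays(c,np.c_[u.ravel(),v.ravel()])*c["depth"].reshape(-1,1)).reshape(h,w,3)
def proj(c,P):
    R=rot(c).T; return cv2.projectPoints(np.asarray(P,float).reshape(-1,3),cv2.Rodrigues(R)[0],-R@np.asarray(c["position"]),c["mtx"],c["D"])[0].reshape(-1,2)
E
python3 - <<'E'
import pickle; from vis import *
d=pickle.load(open("cap0.pkl","rb"))
c=d["top"]; P=cloud(c)
for n,(u,v) in dict(trap=(208,282),bucket=(215,360),basket=(494,373),cover=(511,290),bench=(440,375)).items():
    u=int(u/1.5);v=int(v/1.5); q=P[v-25:v+26,u-25:u+26]; print(n,P[v,u].round(3))
    s=slice(0,51,6); print((q[s,s,2]*1000).round().astype(int))
for n,(u,v) in dict(fl=(180,290),cov=(530,310),bench=(440,345),buck=(200,345)).items():
    print(n,c["image"][int(v/1.5),int(u/1.5)])
def crop(c,u,v,r,k):
    return cv2.resize(c["image"][v-r:v+r,u-r:u+r,::-1],None,fx=k,fy=k,interpolation=cv2.INTER_CUBIC)
A=crop(c,139,205,50,4);B=crop(c,335,212,50,4); cv2.imwrite("pics/zoom.png",np.hstack([A,B]))
E
```

```text
trap [0.588 0.36  0.018]
[[  4   1  -3   1  -1   0  -6 111  -5]
 [ -2   4   3 113 112 109 109 112  -1]
 [110 116 110  80  46  18  73 112 111]
 [113 113  84  29   7  18  16 111 114]
 [110 111  64  14  18  12  13 114 109]
 [ -4 113  64  12  11  14  13 114 114]
 [  3 116 110  13   9  21  11 115 108]
 [ -7 111 111 111 115 115 111   7   2]
 [  2 112 113   1   0   1   6  -1  -2]]
bucket [0.408 0.32  0.069]
[[-1  0 -6  1 -3  0  6  3 -1]
 [ 1  4  1  8 -1  7  1 -2 -3]
 [-2 -4  4 57 61 61  0  2  0]
 [-2  0 64 34  1  2 59  7  0]
 [ 8  1 63  7 81  8  1 -3 -5]
 [12  1 59 12  4  2 59  0  4]
 [ 2 -1 -2 61 27 61  4 -2 -4]
 [ 0  2  0  0 -7 -1  1  1 -1]
 [-4 -1 -1  0  5 -2  4 -6  0]]
basket [ 0.396 -0.311 -0.002]
[[   3   -8    5    0   -6   -5   -7    7   -5]
 [  -3    2   -1   -4   -3    5   -3   -6   -4]
 [   2   -6    0    0   48   -8    1    1   -5]
 [   0    4   -4   44    5   26   40   -1   -2]
 [   0   -3   44    3   68    3   46    0   -5]
 [   1   -1    1    4    0    4   41    2   -3]
 [   1   -7    5   43   44   39    2   -3    0]
 [   0   -2    3    2    1    0    0   -2   -5]
 [-799 -802
[... 254 characters left out ...]
34  10]
 [  2   4   5   5   3   9   5   1   3]
 [  0   8   9   2   6   1   2   3   6]
 [  2   4   1  10   3   6   3   6   2]
 [ -2   1   1  -2  -7   1 -10  -2  -1]]
bench [ 0.386 -0.184  0.005]
[[ 110  116  112  113  111  115    2   -3   -1]
 [  88   -3    2  111  110  114    4   -1    2]
 [ 124   -2   -3    1   -6   -2   -2    1    0]
 [ 121    0   -2    2   -3   -1    1    2   -7]
 [  97   -3    0   -1   -2   -3    1   -4   39]
 [  76    3   -2   -2   -2    1   -1   -2   -3]
 [  54    1    0    2    2    3    3   -3   -4]
 [   4   -3    1    3   -2    3   -1   -5   -2]
 [-801 -789 -799 -809 -812 -814 -806 -798 -788]]
fl [114 113 122]
cov [119 118 129]
bench [126 125 126]
buck [117 118 127]
```

View pics/zoom.png

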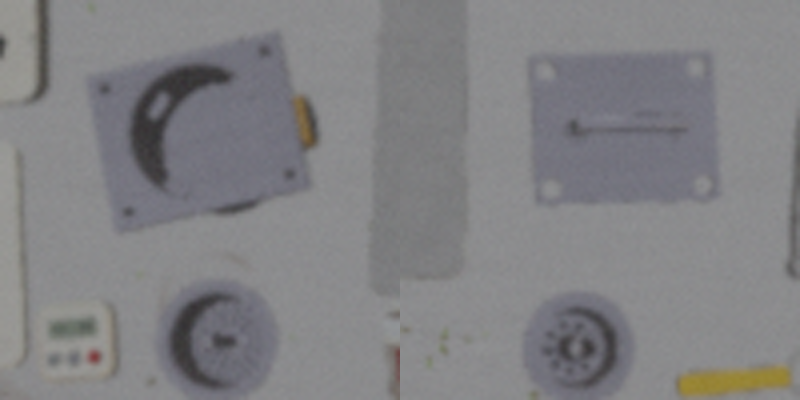

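The zoom (4x) shows the trap's four dark threaded holes at (265,50), (104,88), (291,173) and (128,211) on the left. On the right are the cover's four bright holes at (545,70), (696,67), (550,188) and (703,185). Both rims are clear lavender discs, so I can measure the holes by centroid and the rims by circle fit.

```bash
cat > meas.py <<'E'
from vis import *
from scipy.optimize import least_squares
def avg(robot,name,n=4):
    cs=[robot.capture(name) for _ in range(n)]; c=dict(cs[0])
    c["image"]=np.mean([k["image"] for k in cs],0); D=np.array([k["depth"] for k in cs]); c["depth"]=np.median(D,0); return c
def blob(c,uv,z,sign,r=5):
    u,v=np.round(uv).astype(int); g=c["image"].mean(2)[v-r:v+r+1,u-r:u+r+1]*sign
    b=np.median(np.r_[g[0],g[-1],g[:,0],g[:,-1]]); w=np.clip(g-b-0.35*(g.max()-b),0,None)
    n,l=cv2.connectedComponents((w>0).astype(np.uint8)); w=w*(l==l.ravel()[w.argmax()])
    y,x=np.mgrid[-r:r+1,-r:r+1]; s=w.sum()
    return np.array([u+(w*x).sum()/s,v+(w*y).sum()/s])
def rim(c,guess,z,R):
    """circle of radius R at height z: chroma-edge points along radial lines -> plane -> fixed-radius fit"""
    im=cv2.GaussianBlur(c["image"].astype(np.float32),(0,0),0.8); ch=im[...,2]-im[...,0]
    ctr=np.array(guess,float)
    for it in range(3):
        pts=[]
        for a in np.radians(np.arange(0,360,5)):
            rr=np.arange(R-.010,R+.014,.0007); q=np.c_[ctr[0]+rr*np.cos(a),ctr[1]+rr*np.sin(a),np.full(len(rr),z)]
            uv=proj(c,q).astype(np.float32); p=cv2.remap(ch,uv[:,:1],uv[:,1:],cv2.INTER_LINEAR).ravel()
            hi,lo=np.median(p[:8]),np.median(p[-8:])
            if hi-lo<4: continue
            k=np.where((p[:-1]>(hi+lo)/2)&(p[1:]<=(hi+lo)/2))[0]
            if len(k): pts.append(q[k[-1],:2])
        pts=np.array(pts)
        s=least_squares(lambda x:np.hypot(*(pts-x[:2]).T)-x[2],[*ctr,R],loss='soft_l1',f_scale=.0015)
        ctr=s.x[:2]
    return ctr,s.x[2],len(pts)
def rectpose(W):  # W: hole world xy in order (52,68),(-52,68),(-52,-68),(52,-68)
    M=np.array([[52,68],[-52,68],[-52,-68],[52,-68]])/1e3
    c=W.mean(0); D=W-c; th=np.arctan2((M[:,0]*D[:,1]-M[:,1]*D[:,0]).sum(),(M*D).sum())
    R=np.array([[np.cos(th),-np.sin(th)],[np.sin(th),np.cos(th)]]); return c,np.degrees(th),(D-M@R.T)*1e3
E
cat > m1.py <<'E'
from bench import robot
from meas import *
import pickle
ct=avg(robot,"top");cs=avg(robot,"side"); pickle.dump((ct,cs),open("cap1.pkl","wb"))
E
python3 m1.py; python3 - <<'E'
from meas import *; import pickle
ct,cs=pickle.load(open("cap1.pkl","rb"))
z0=lambda u,v,o:(o[0]+u/4,o[1]+v/4)
o=(139-50,205-50); O=(335-50-100,212-50)
# image right=-y, down=-x. trap holes: (+x,+y)=top-left...
trap=np.array([blob(ct,z0(u,v,o),.112,-1) for u,v in [(104,88),(128,211),(291,173),(265,50)]])
tc,tth,res=rectpose(onplane(ct,trap,.112)); print("trap",tc.round(4),tth,res.round(1).tolist())
for z in (.0,.005):
    cov=np.array([blob(ct,z0(u,v,O),z,1) for u,v in [(545,70),(550,188),(703,185),(696,67)]])
    cc,cth,res=rectpose(onplane(ct,cov,z)); print("cover",z,cc.round(4),cth,res.round(1).tolist())
print("bucket",rim(ct,(.41,.32),.060,.052)); print("basket",rim(ct,(.396,-.311),.044,.048))
print("side bucket",rim(cs,(.41,.32),.060,.052)); print("side basket",rim(cs,(.396,-.311),.044,.048))
M=np.array([[52,68],[-52,68],[-52,-68],[52,-68]])/1e3; t=np.radians(tth);R=np.array([[np.cos(t),-np.sin(t)],[np.sin(t),np.cos(t)]])
uv=proj(cs,np.c_[M@R.T+tc,np.full(4,.112)]); s=np.array([blob(cs,p,.112,-1,4) for p in uv]); print("side px diff",(s-uv).round(2).tolist())
c2,t2,res=rectpose(onplane(cs,s,.112)); print("side trap",c2.round(4),t2,res.round(1).tolist())
P=cloud(ct)
for n,(u,v) in dict(sauce=(250,214),shelfEdge=(400,138),tub=(270,165),tubr=(150,150)).items(): print(n,P[int(v/1.5),int(u/1.5)].round(3))
Q=P.reshape(-1,3); h=Q[(Q[:,2]>.2)&(Q[:,0]>.3)&(Q[:,0]<1.2)]
for y in np.arange(-.5,.61,.1):
    k=h[abs(h[:,1]-y)<.05]; i=k[:,0].argsort()[:20]; print(round(y,1),k[i].mean(0).round(3), k[:,2].max().round(2))
E
```

```text
trap [0.5782 0.335 ] 14.477294815647356 [[0.0, -0.2], [-0.1, -0.2], [-0.1, 0.3], [0.1, 0.1]]
cover 0.0 [ 0.5788 -0.3587] 6.217714878401761 [[11.7, 4.7], [-5.7, -3.1], [-10.9, -6.8], [4.9, 5.2]]
cover 0.005 [ 0.5782 -0.3575] 6.217714878401785 [[11.6, 4.5], [-5.5, -3.3], [-10.7, -6.6], [4.7, 5.4]]
bucket (array([0.40859756, 0.32424601]), np.float64(0.051395384321517384), 72)
basket (array([ 0.39415789, -0.30343554]), np.float64(0.047163298247092415), 72)
side bucket (array([0.40866879, 0.32355375]), np.float64(0.0514445450701363), 72)
side basket (array([ 0.39476045, -0.30143777]), np.float64(0.04826391561358337), 67)
side px diff [[0.16, 0.18], [-0.21, 4.05], [0.18, 0.1], [0.05, 0.22]]
side trap [0.5767 0.3394] 12.934709652734774 [[-1.4, -2.9], [-3.8, 9.6], [2.8, -5.0], [2.4, -1.6]]
sauce [0.758 0.273 0.   ]
shelfEdge [ 0.788 -0.067  0.437]
tub [0.677 0.116 0.619]
tubr [0.8   0.402 0.324]
-0.5 [ 0.77  -0.482  0.459] 0.75
-0.4 [ 0.787 -0.38   0.688] 0.75
-0.3 [ 0.779 -0.322  0.454] 1.1
-0.2 [ 0.301 -0.188  0.675] 0.95
-0.1 [ 0.301 -0.128  0.671] 1.09
-0.0 [0.69  0.044 0.637] 1.09
0.1 [0.642 0.104 0.692] 1.1
0.2 [0.677 0.162 0.605] 0.74
0.3 [0.687 0.263 0.618] 0.74
0.4 [0.738 0.357 0.619] 0.84<stdin>:20: RuntimeWarning: Mean of empty slice.
  ret = um.true_divide(
Traceback (most recent call last):
ValueError: zero-size array to reduction operation maximum which has no identity
```

```bash
cat > hlp.py <<'E'
from bench import robot
import numpy as np
TC=np.array([.5782,.3350]); TH=14.48
def ori(yaw): return [180,0,yaw]
def st(m=""):
    s=robot.get_state(); print(m,"t",round(s["t"],2),"p",s["tcp_pos"].round(4),"yaw",s["orientation"].round(2),"gap",round(s["finger_gap"],4),"F",s["contact_force"].round(1),"g",round(s["gripper_force"],1)); return s
E
python3 - <<'E'
from meas import *; import pickle
ct,cs=pickle.load(open("cap1.pkl","rb"))
O=(185,162)
px=np.array([blob(ct,(O[0]+u/4,O[1]+v/4),0,1,3) for u,v in [(545,70),(550,188),(703,185),(696,67)]])
for z in (0,.005):
    c,t,res=rectpose(onplane(ct,px,z)); print("cover holes",z,c.round(4),t,res.round(1).tolist())
im=cv2.GaussianBlur(ct["image"].astype(np.float32),(0,0),.8); ch=(im[...,2]-im[...,0])
m=(ch[170:222,305:380]>5.5).astype(np.uint8)
n,l,s,_=cv2.connectedComponentsWithStats(m); k=1+s[1:,4].argmax()
k=cv2.morphologyEx((l==k).astype(np.uint8),cv2.MORPH_CLOSE,np.ones((9,9)))
cn=max(cv2.findContours(k,0,1)[0],key=len).reshape(-1,2)+[305,170]
W=onplane(ct,cn,.005).astype(np.float32); print("rect",cv2.minAreaRect(W*1000))
P=cloud(ct); q=P[160:230,305:380].reshape(-1,3); h=q[(q[:,2]>.028)&(q[:,2]<.06)]; print("handle",h[:,:2].mean(0), len(h), np.degrees(np.linalg.svd(h[:,:2]-h[:,:2].mean(0))[2][0]@[0,0]), np.linalg.svd(h[:,:2]-h[:,:2].mean(0),full_matrices=False)[2][0])
# basket tube top: points above .058
q=P[220:275,300:360].reshape(-1,3); h=q[(q[:,2]>.058)]; print("tube",h.mean(0),len(h))
q=P[215:265,120:170].reshape(-1,3); h=q[(q[:,2]>.072)]; print("post",h.mean(0),len(h))
from hlp import robot
for p,y in [((.4086,.324,.2),104.5),((.578,.335,.25),104.5),((.578,.335,.09),104.5),((.394,-.3025,.2),93),((.579,-.34,.04),93),((.579,-.34,.25),93),((.45,0,.25),100)]:
    k=robot.solve_ik(p,[180,0,y]); print(p,None if k is None else np.round(k,1))
E
```

```text
cover holes 0 [ 0.5869 -0.3505] 3.1228075787234735 [[0.0, -0.3], [0.1, -0.5], [-0.3, 0.4], [0.2, 0.4]]
cover holes 0.005 [ 0.5863 -0.3494] 3.1228075787234544 [[-0.1, -0.5], [0.3, -0.7], [-0.2, 0.7], [0.0, 0.6]]
rect ((587.0673828125, -351.4011535644531), (131.0558319091797, 163.75047302246094), 1.5027226209640503)
handle [ 0.58661363 -0.34746806] 103 0.0 [ 0.05235492 -0.99862854]
tube [ 0.42601264 -0.25841947  0.08671181] 43
post [0.4077504  0.32233861 0.08569321] 11
(0.4086, 0.324, 0.2) [25.4 21.5 83.7 -0.  74.8 10.9]
(0.578, 0.335, 0.25) [20.  34.2 52.9 -0.  92.8  5.5]
(0.578, 0.335, 0.09) [20.  41.3 66.4 -0.  72.3  5.5]
(0.394, -0.3025, 0.2) [-51.2  19.1  87.5   0.   73.4 -54.2]
(0.579, -0.34, 0.04) [-40.5  44.9  68.2   0.   66.9 -43.5]
(0.579, -0.34, 0.25) [-40.5  34.6  52.2   0.   93.1 -43.5]
(0.45, 0, 0.25) [-15.1  11.8  89.1   0.   79.1 -25.1]
```

```bash
python3 - <<'E'
from hlp import *
b=np.array([.4086,.3239])
robot.movep([*b,.22],ori(TH+90)); st("above")
robot.set_gripper(.045)
robot.move_l([*b,.115],rate=.25)
print(robot.move_l([*b,.079],rate=.08,f_stop=8)); st("down")
robot.set_gripper(.005,force=50); st("grip")
robot.move_l([*b,.222],rate=.2); st("lift")
from meas import *
import pickle; pickle.dump((robot.capture("top"),robot.capture("side")),open("cap2.pkl","wb"))
ct,cs=pickle.load(open("cap2.pkl","rb"))
s=robot.get_state()["tcp_pos"]
for c in (ct,cs): print(rim(c,s[:2],s[2]-.079+.060,.052))
u,v=proj(cs,s).ravel().astype(int)[:2] if False else proj(cs,s)[0].astype(int)
cv2.imwrite("pics/lift.png",cv2.resize(cs["image"][v-60:v+75,u-90:u+90,::-1],None,fx=4,fy=4))
E
```

```text
above t 3.56 p [0.409  0.3235 0.22  ] yaw [180.     0.   104.42] gap 0.0854 F [ 0.1 -1.1  0.7] g 0.0
False
down t 5.2 p [0.4089 0.3241 0.0796] yaw [ 1.7994e+02 -1.0000e-02  1.0448e+02] gap 0.0452 F [ 0.7 -1.1 -0. ] g 0.0
grip t 5.61 p [0.4086 0.3239 0.0792] yaw [179.99  -0.   104.48] gap 0.0092 F [-1.7 -0.7  1.2] g 49.0
lift t 6.47 p [0.4081 0.3237 0.2209] yaw [-1.7988e+02  2.0000e-02  1.0448e+02] gap 0.009 F [ 0.1 -0.3 -3. ] g 48.7
(array([0.40905352, 0.32445605]), np.float64(0.05128191606155568), 42)
(array([0.40824494, 0.32295138]), np.float64(0.05193664659593323), 60)
```

View pics/lift.png

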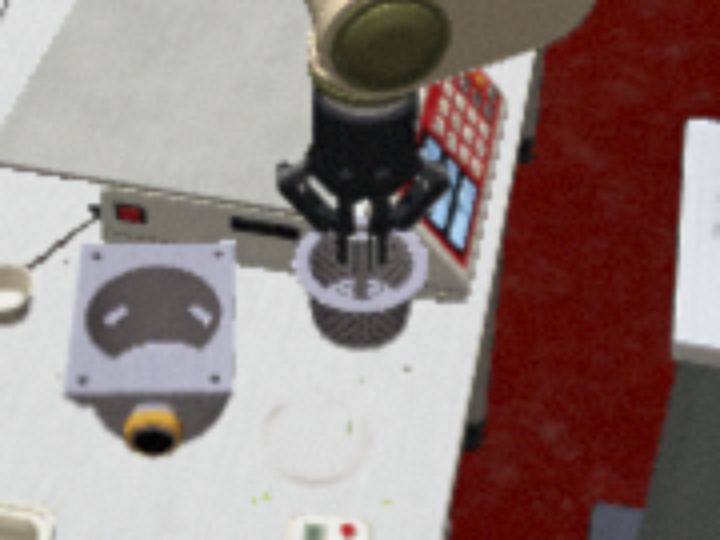

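The bucket hangs upright from its post at about (362,270), and its rim centre is within 1 mm of the TCP. The trap bore with its lugs is clear at (155,315). Next I seat it.

```bash
python3 - <<'E'
from hlp import *
robot.move_l([*TC,.222],rate=.2); st("above")
robot.hold(.3)
robot.move_l([*TC,.110],rate=.12,f_stop=15); st("near")
print(robot.move_l([*TC,.0945],rate=.04,f_stop=8)); st("down")
robot.set_gripper(.035); st("open")
robot.hold(.3)
robot.move_l([*TC,.20],rate=.2); st("up")
robot.movep([.45,.05,.25],ori(100)); st("clear")
from meas import *
c=[avg(robot,"top",2),avg(robot,"side",2)]
for k in c: print(rim(k,TC,.076,.052))
P=cloud(c[0]); q=P[...,:2]-TC; r=np.hypot(q[...,0],q[...,1]); z=P[...,2]
print("rim z",np.median(z[(r>.042)&(r<.050)]),"post",np.median(z[r<.004]))
u,v=proj(c[1],[*TC,.1])[0].astype(int); A=c[1]["image"][v-40:v+40,u-40:u+40,::-1]
u,v=proj(c[0],[*TC,.1])[0].astype(int); B=c[0]["image"][v-40:v+40,u-40:u+40,::-1]
cv2.imwrite("pics/seat.png",cv2.resize(np.hstack([A,B]),None,fx=5,fy=5))
E
```

```text
above t 7.58 p [0.5776 0.3351 0.2218] yaw [-179.95   -0.    104.5 ] gap 0.0093 F [-1.  -0.  -2.2] g 48.7
near t 8.96 p [0.5786 0.3352 0.1109] yaw [ 1.7990e+02 -1.0000e-02  1.0448e+02] gap 0.0091 F [ 0.7 -0.7 -1.2] g 48.7
True
down t 9.36 p [0.5781 0.335  0.0951] yaw [180.     0.   104.48] gap 0.009 F [-1.3  0.3  4.8] g 49.5
open t 9.72 p [0.5777 0.3348 0.0942] yaw [-1.7988e+02  1.0000e-02  1.0448e+02] gap 0.0349 F [-0.1 -0.3  0.8] g 0.0
up t 10.7 p [0.5777 0.3348 0.1987] yaw [-1.7979e+02  2.0000e-02  1.0448e+02] gap 0.0352 F [-0.3  0.7 -0.2] g 0.0
clear t 11.91 p [0.4505 0.0504 0.2497] yaw [-1.7999e+02 -1.0000e-02  1.0003e+02] gap 0.035 F [ 1.  -0.5 -0.2] g 0.0
(array([0.57638236, 0.32968307]), np.float64(0.058276642611369285), 16)
(array([0.57733324, 0.3361693 ]), np.float64(0.05479834470188171), 50)
rim z 0.07642630395557659 post 0.09891722728721541[ WARN:0@5.336] global loadsave.cpp:1063 imwrite_ Unsupported depth image for selected encoder is fallbacked to CV_8U.
```

View pics/seat.png

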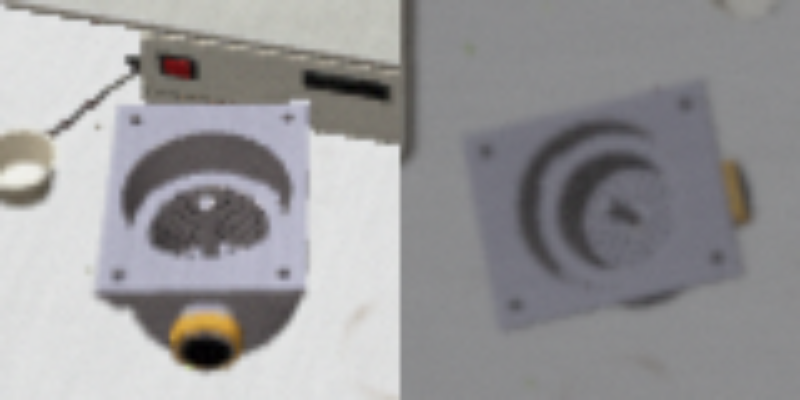

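The bucket is seated: rim z is 76.4 mm against 76 nominal, the post stands central at (205,200), and the rim gap is even. Next is the basket.

```bash
python3 - <<'E'
from hlp import *
from meas import *
b=np.array([.3945,-.3025])
robot.movep([*b,.21],ori(13)); st("above")
robot.set_gripper(.055)
robot.move_l([*b,.10],rate=.25)
print(robot.move_l([*b,.062],rate=.08,f_stop=8)); st("down")
robot.set_gripper(.015,force=50); st("grip")
robot.move_l([*b,.235],rate=.2); s=st("lift")["tcp_pos"]
for n in ("top","side"):
    c=robot.capture(n); print(n,rim(c,s[:2],s[2]-.062+.044,.048))
u,v=proj(c,s)[0].astype(int); cv2.imwrite("pics/bl.png",cv2.resize(c["image"][v-40:v+40,u-50:u+50,::-1],None,fx=5,fy=5))
E
```

```text
above t 13.46 p [ 0.3949 -0.3017  0.2101] yaw [-1.800e+02 -2.000e-02  1.312e+01] gap 0.0349 F [ 0.8  0.5 -0.5] g 0.0
False
down t 15.01 p [ 0.3947 -0.3028  0.0626] yaw [ 1.7994e+02 -3.0000e-02  1.3000e+01] gap 0.0553 F [-0.3  0.8 -0.2] g 0.0
grip t 15.39 p [ 0.3948 -0.3027  0.0625] yaw [ 1.7994e+02 -4.0000e-02  1.2990e+01] gap 0.0243 F [1.8 0.3 4. ] g 48.6
lift t 16.41 p [ 0.3941 -0.3021  0.2338] yaw [-1.7987e+02  6.0000e-02  1.2990e+01] gap 0.0239 F [-0.4 -0.3 -1.5] g 48.9
top (array([ 0.36564785, -0.33130094]), np.float64(0.04892611370690971), 2)
side (array([ 0.39163064, -0.29408741]), np.float64(0.048554425591209406), 64)
```

View pics/bl.png

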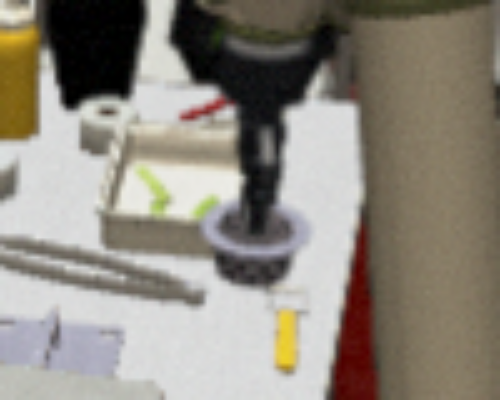

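The basket is gripped and upright at about (255,240). The rim fit against that cluttered background is doubtful, so I'll re-measure over the trap, where the view is clean.

```bash
python3 - <<'E'
from hlp import *
from meas import *
robot.movep([.45,0,.25],ori(13)); st("mid")
robot.movep([*TC,.24],ori(13)); robot.hold(.4); s=st("above")["tcp_pos"]
ims=[]
for n in ("top","side"):
    c=avg(robot,n,3)
    for dz in (0,-.004): print(n,dz,rim(c,s[:2],s[2]-.062+.044+dz,.048))
    u,v=proj(c,s-[0,0,.03])[0].astype(int); ims.append(c["image"][v-40:v+40,u-40:u+40,::-1])
cv2.imwrite("pics/bt.png",cv2.resize(np.hstack(ims).astype(np.uint8),None,fx=5,fy=5,interpolation=cv2.INTER_CUBIC))
E
```

```text
mid t 17.68 p [ 0.4502 -0.0008  0.2498] yaw [1.7999e+02 2.0000e-02 1.2960e+01] gap 0.0241 F [-0.  -0.2 -1. ] g 48.9
above t 19.43 p [0.5783 0.3347 0.2402] yaw [-1.800e+02 -1.000e-02  1.297e+01] gap 0.0237 F [-0.4  0.7 -1.7] g 48.9
top 0 (array([0.57696973, 0.338856  ]), np.float64(0.04864864083904433), 16)
top -0.004 (array([0.57790907, 0.34017009]), np.float64(0.048335237232052644), 17)
side 0 (array([0.57581793, 0.33758222]), np.float64(0.04783480332008153), 59)
side -0.004 (array([0.57742447, 0.33380056]), np.float64(0.04808400540918108), 59)
```

View pics/bt.png

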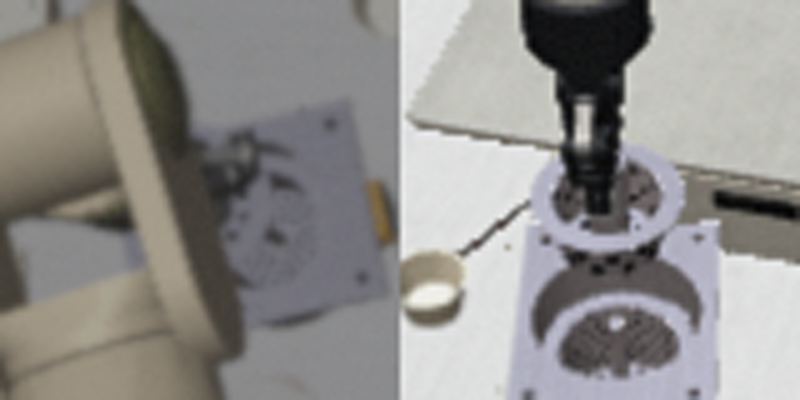

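The side view fits a basket hanging about 3 mm lower in the grip but centred, with its rim at (610,200) over the bore and post at (617,325). I'll descend with a force stop.

```bash
python3 - <<'E'
from hlp import *
from meas import *
a=robot.move_l([*TC,.112],rate=.12,f_stop=8); s=st(f"near {a}")
if not a:
    a=robot.move_l([*TC,.0965],rate=.04,f_stop=8); s=st(f"down {a}")
    if s["tcp_pos"][2]<.104:
        robot.set_gripper(.042); st("open"); robot.hold(.3)
        robot.move_l([*TC,.20],rate=.2); st("up")
        robot.movep([.45,.0,.25],ori(60)); st("clear")
        ims=[]
        for n in ("top","side"):
            c=avg(robot,n,2); P=cloud(c); q=P[...,:2]-TC; r=np.hypot(q[...,0],q[...,1]); z=P[...,2]
            print(n,"rim z",np.median(z[(r>.040)&(r<.046)]),"tube",np.median(z[(r<.012)&(z>.07)]))
            u,v=proj(c,[*TC,.1])[0].astype(int); ims.append(c["image"][v-40:v+40,u-40:u+40,::-1])
        cv2.imwrite("pics/nest.png",cv2.resize(np.hstack(ims).astype(np.uint8),None,fx=5,fy=5,interpolation=cv2.INTER_CUBIC))
E
```

```text
near False t 20.95 p [0.5785 0.3351 0.1129] yaw [-1.7999e+02 -9.0000e-02  1.3000e+01] gap 0.0239 F [-0.1 -0.9 -1.5] g 48.9
down True t 21.34 p [0.5787 0.3348 0.0979] yaw [ 1.7998e+02 -9.0000e-02  1.2990e+01] gap 0.0243 F [ 0.  -1.4  5.2] g 48.6
open t 21.66 p [0.5782 0.3348 0.097 ] yaw [1.7997e+02 2.0000e-02 1.3000e+01] gap 0.0415 F [ 0.1 -0.1 -0.5] g 0.0
up t 22.62 p [0.5777 0.3348 0.1987] yaw [1.7996e+02 1.0000e-01 1.3000e+01] gap 0.042 F [ 0.1 -0.2  0.1] g 0.0
clear t 23.98 p [4.503e-01 3.000e-04 2.496e-01] yaw [-179.96    0.     59.99] gap 0.0416 F [0.3 0.1 0.1] g 0.0
top rim z 0.08027778151871001 tube 0.10367143080600405
side rim z 0.07777931374792113 tube 0.10095853591094883
```

View pics/nest.png

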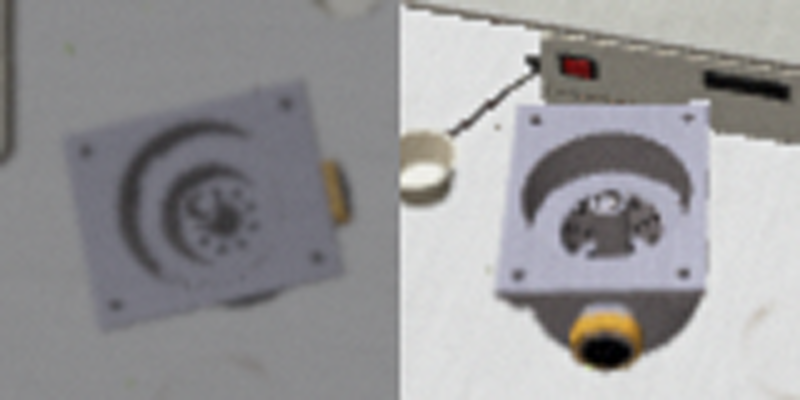

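The basket is nested: rim z is 80 mm, contact came exactly at the expected TCP height of 98 mm, and the tube with the post inside is central at (222,213). Now the cover.

```bash
python3 - <<'E'
from hlp import *
from meas import *
b=np.array([.5865,-.3500])
robot.movep([*b,.21],ori(93.05)); st("above")
robot.set_gripper(.05)
robot.move_l([*b,.08],rate=.25)
print(robot.move_l([*b,.033],rate=.08,f_stop=8)); st("down")
robot.set_gripper(.006,force=110); st("grip")
robot.move_l([*b,.10],rate=.08); st("lift")
robot.move_l([*b,.23],rate=.2)
robot.movep([.45,0,.25],ori(97)); st("mid")
robot.movep([*TC,.20],ori(TH+90)); robot.hold(.4); s=st("above trap")["tcp_pos"]
ims=[]
for n in ("top","side"):
    c=avg(robot,n,3)
    u,v=proj(c,s-[0,0,.03])[0].astype(int); ims.append(c["image"][v-40:v+40,u-40:u+40,::-1])
    print(n,(u-40,v-40)); import pickle; pickle.dump(c,open(f"cov_{n}.pkl","wb"))
cv2.imwrite("pics/cov.png",cv2.resize(np.hstack(ims).astype(np.uint8),None,fx=5,fy=5,interpolation=cv2.INTER_CUBIC))
E
```

```text
above t 25.59 p [ 0.5868 -0.349   0.2105] yaw [179.97   0.    93.08] gap 0.0423 F [ 0.2  0.2 -0.4] g 0.0
False
down t 27.24 p [ 0.5867 -0.3501  0.0332] yaw [1.7998e+02 2.0000e-02 9.3050e+01] gap 0.0499 F [ 0.4  0.2 -0.3] g 0.0
grip t 27.68 p [ 0.5868 -0.3501  0.0337] yaw [1.7994e+02 4.0000e-02 9.3050e+01] gap 0.01 F [-0.   0.5  4.2] g 107.7
lift t 28.68 p [ 0.5862 -0.3498  0.0993] yaw [-1.7994e+02 -6.0000e-02  9.3050e+01] gap 0.0101 F [ 0.4  0.6 -7. ] g 107.2
mid t 30.88 p [ 0.4508 -0.0008  0.25  ] yaw [1.7997e+02 2.0000e-02 9.6950e+01] gap 0.0099 F [ 1.1 -1.  -6.8] g 107.3
above trap t 32.63 p [0.5783 0.3346 0.2002] yaw [179.99   0.   104.45] gap 0.0099 F [-0.2  0.4 -7.1] g 107.3
top (np.int64(92), np.int64(144))
side (np.int64(184), np.int64(209))
```

View pics/cov.png

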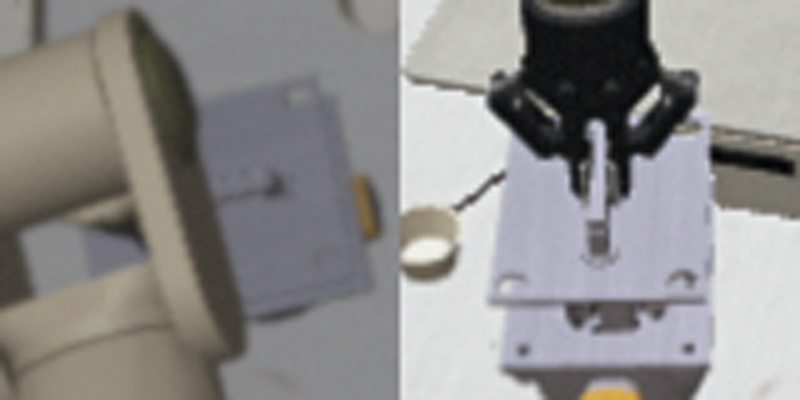

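The cover is held level over the trap, its near holes at (512,283) and (681,280) in the right half and the handle in the fingers at (598,190). I'll check its centring from the depth masks, calibrating the same edge method on the trap flange itself.

```bash
python3 - <<'E'
from meas import *; import pickle
TC=np.array([.5782,.335]); t=np.radians(14.48); R=np.array([[np.cos(t),-np.sin(t)],[np.sin(t),np.cos(t)]])
ct,cs=pickle.load(open("cap1.pkl","rb")); kt,ks=[pickle.load(open(f"cov_{n}.pkl","rb")) for n in("top","side")]
S=np.array([.5783,.3346])
for n,c,z,ctr in [("top trap",ct,.112,TC),("top cov",kt,.1715,S),("side trap",cs,.112,TC),("side cov",ks,.1715,S)]:
    P=cloud(c); L=(P[...,:2]-ctr)@R; near=(abs(L[...,0])<.10)&(abs(L[...,1])<.12)
    sel=near&(abs(P[...,2]-z)<.02)
    zz=np.median(P[...,2][sel&(abs(L[...,0])>.03)&(abs(L[...,0])<.06)]); 
    m=(near&(abs(P[...,2]-zz)<.02)).astype(np.uint8)
    v,u=np.nonzero(m); Q=(onplane(c,np.c_[u,v],zz)-ctr)@R*1e3
    out={}
    for nm,a,b,sg in [("x+",0,1,1),("x-",0,1,-1),("y+",1,0,1),("y-",1,0,-1)]:
        # extreme of a per bin of b, median over bins
        bins=np.round(Q[:,b]/5); e=np.array([[(sg*Q[bins==k,a]).max()*sg, k*5] for k in np.unique(bins) if abs(k*5)<(75 if a==0 else 58) and (bins==k).sum()>2])
        good=e[abs(abs(e[:,0])-(66 if a==0 else 82))<9]
        out[nm]=(np.median(good[:,0]).round(1),len(good)) if len(good)>3 else None
        if len(good)>3: out[nm]+=(np.degrees(np.polyfit(good[:,1],good[:,0],1)[0]).round(1),)
    print(n,zz.round(4),out)
E
```

```text
top trap 0.1121 {'x+': (np.float64(65.8), 29, np.float64(-0.0)), 'x-': (np.float64(-66.0), 29, np.float64(-0.1)), 'y+': (np.float64(80.8), 23, np.float64(0.3)), 'y-': (np.float64(-81.8), 23, np.float64(-2.0))}
top cov 0.1716 {'x+': (np.float64(67.3), 14, np.float64(0.3)), 'x-': (np.float64(-64.7), 13, np.float64(0.5)), 'y+': (np.float64(79.3), 8, np.float64(4.2)), 'y-': (np.float64(-84.1), 23, np.float64(-1.1))}
side trap 0.1093 {'x+': (np.float64(65.1), 29, np.float64(0.5)), 'x-': (np.float64(-65.7), 29, np.float64(0.7)), 'y+': (np.float64(85.2), 22, np.float64(-1.2)), 'y-': (np.float64(-81.3), 23, np.float64(-0.6))}
side cov 0.1691 {'x+': (np.float64(65.9), 28, np.float64(0.1)), 'x-': (np.float64(-64.5), 29, np.float64(0.4)), 'y+': (np.float64(81.0), 23, np.float64(-0.1)), 'y-': (np.float64(-81.7), 7, np.float64(-0.4))}
```

```bash
cat > chk.py <<'E'
from hlp import *
from meas import *
t=np.radians(TH); R=np.array([[np.cos(t),-np.sin(t)],[np.sin(t),np.cos(t)]])
def check(name):
    ims=[]
    s=robot.get_state()["tcp_pos"]
    for n in ("top","side"):
        c=avg(robot,n,6); P=cloud(c); L=(P[...,:2]-TC)@R; near=(abs(L[...,0])<.10)&(abs(L[...,1])<.12)
        z0=s[2]-.029; zz=np.median(P[...,2][near&(abs(P[...,2]-z0)<.008)&(abs(L[...,0])>.03)&(abs(L[...,0])<.06)])
        m=near&(abs(P[...,2]-zz)<.0095); v,u=np.nonzero(m); Q=(onplane(c,np.c_[u,v],zz)-TC)@R*1e3; out={}
        for nm,a,b,sg in [("x+",0,1,1),("x-",0,1,-1),("y+",1,0,1),("y-",1,0,-1)]:
            bins=np.round(Q[:,b]/5); e=np.array([[(sg*Q[bins==k,a]).max()*sg,k*5] for k in np.unique(bins) if abs(k*5)<(75 if a==0 else 58) and (bins==k).sum()>2])
            g=e[abs(abs(e[:,0])-(66 if a==0 else 82))<9]; out[nm]=(float(np.median(g[:,0]).round(1)),len(g)) if len(g)>3 else None
        print(n,zz.round(4),out)
        u,v=proj(c,s-[0,0,.03])[0].astype(int); ims.append(c["image"][v-30:v+30,u-35:u+35,::-1]); print((u-35,v-30))
    cv2.imwrite(name,cv2.resize(np.hstack(ims).astype(np.uint8),None,fx=5.7,fy=5.7,interpolation=cv2.INTER_CUBIC))
E
python3 - <<'E'
from chk import *
p=TC+R@np.array([-.001,.0022])
robot.move_l([*p,.20],rate=.05)
print(robot.move_l([*p,.161],rate=.06,f_stop=8)); robot.hold(.6); st("final")
check("pics/fin.png")
E
```

```text
False
final t 34.58 p [0.5767 0.3369 0.161 ] yaw [-180.      0.    104.48] gap 0.0098 F [ 1.  -0.1 -6.4] g 107.3
top 0.1323 {'x+': (66.3, 14), 'x-': (-65.1, 13), 'y+': (80.8, 6), 'y-': (-81.2, 23)}
(np.int64(100), np.int64(157))
side 0.1298 {'x+': (64.9, 27), 'x-': (-64.3, 29), 'y+': (82.8, 23), 'y-': (-79.4, 5)}
(np.int64(190), np.int64(228))
```

View pics/fin.png

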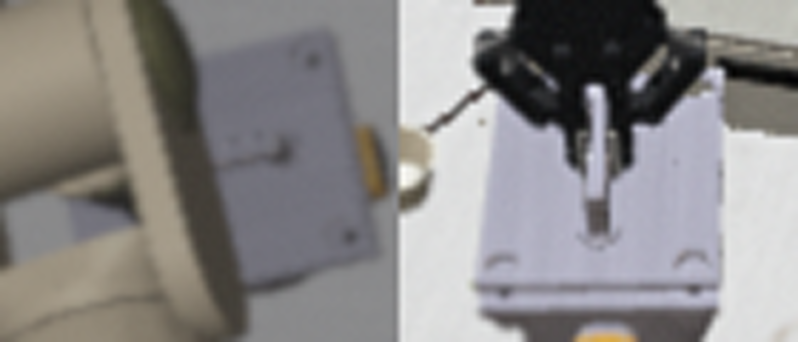

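The top view shows the threaded holes through the cover's holes at (312,60) and (349,236). The edges agree with the flange to about 1 mm (side-view y+ edge about 2 mm), the cover is about 15 mm above it, and everything is still. I'm handing in.

```bash
python3 -c "
from hlp import *
robot.hold(.3); st('end'); print(robot.sign_off())"
```

```text
end t 35.48 p [0.5767 0.3369 0.161 ] yaw [-180.      0.    104.48] gap 0.0102 F [-0.1 -0.4 -7.1] g 107.3
the job is handed in; nothing more can be done
None
```

I handed the job in at about 35 s: bucket and basket are seated and let go, and the cover is held still and level about 15 mm above the flange, its holes lined up with the threads to about 1–2 mm by my camera checks; the sign-off call gave no verdict.

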